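# Shim the rocking stirrer level

### The arm

A 6-joint arm with a two-finger parallel gripper is mounted at the origin on a cart in front of the work surface, level with it; the furniture and walls round the work are solid. World frame = base frame: x ahead of the robot, y to its left, z up, the work surface at z = 0. Lengths are in m, angles in rad, forces in N, time in s.
With the tool pointing down it reaches from about 0.325 to 0.775 m from the base axis. Payload 5.5 kg.
Tool frame: the origin (TCP) lies midway between the tips of the shut fingers; the grasp point (between the pads) lies 19 mm behind it (manip.pinch_z is the distance from the TCP to the grasp point, in m); z points along the fingers, y is the direction in which the jaws open and shut (so a half turn about z gives the same grasp; the last joint's range is limited). The gripper opens to 88 mm and grips with 3 to 60 N. Pads are 20 mm wide; open, the fingers measure 115 mm over their backs; the gripper's body (75 mm by 178 mm) begins 61 mm behind the grasp point.
Start: joints at [1.09, 0.091, 1.231, -0, 1.82, -0.057], TCP at [0.247, 0.547, 0.223] pointing down, gripper open.
Joint ranges: [-2.87, 2.87], [-0.86, 2.18], [0.17, 2.46], [-1.51, 4.65], [0.06, 2.69], [-2.65, 2.65]. Speed limits (rad/s): [2.57, 2.57, 3.01, 3.14, 3.14, 3.14].

### API

Orientations are given as [roll, pitch, yaw] about the fixed x, y, z axes, in that order (R = Rz(yaw) Ry(pitch) Rx(roll)).
In Python, from rig import manip gives the robot as it stands.
- The arm moves only by the tool apply_moves, never from a script. Its argument "deltas" is a list of rows, each a list of 2 entries, a list of its own where there are three numbers: the shift along the tool's x, y, z in mm, then the turn about the tool's z in rad. In form: [[[tx, ty, tz], twist], ...]. A call has 1 to 5 rows; each row shifts and turns the commanded pose from where the row before left it, along the tool's axes as they then stand; what a row does not reach is not made up. A row lasts 1/12 s, in which the tool goes at most 41.7 mm and 7.16 degrees, less where a joint would pass 70% of its speed; a pose out of reach is approached as far as the arm can. A call with a gripper value outside its range is refused whole. "gripper" is the finger opening in mm, from 0 to 87.8, set as the call begins (left out, the last holds). The fingers move at their own pace and stop on an object; "force" is the grip in N (left out, the last holds). Time passes only in rows, so rows that do not move let the fingers close. It gives the time, the measured TCP pose, the force and the opening at its end, in the units of the state.
- manip.get_state(): the state, without advancing time (a new reading comes with each control period).
- manip.camera(name): name is "scene" or "top" or "wrist"; returns the picture (420x560x3 uint8, red, green, blue); there is no depth.
- manip.camera_params(name): a dict with "K" (3x3 intrinsics, pixels), "rvec" (rotation vector, rad) and "tvec" (3), from world to camera coordinates, as OpenCV has them. Camera axes: x right, y down, z forward; pixel columns grow to the right and rows downward; lengths in m; the calibration is good to about 2 mm. The wrist camera is an equidistant fisheye: a pixel r from the principal point sees the ray r / f radians off the axis. A picture is of the moment at which its call begins: read the wrist's pose just before it. camera_params takes no time and is no camera call; for the wrist camera it gives the pose at the moment of the call.
- manip.finish_job(): hands the job in, once; it reports no verdict.
The state is a dict: "time_s": time; "joint_positions": joint angles; "joint_vel": joint speeds; "tau": joint torques, N m; "position": TCP position; "eef_rot": TCP orientation; "wrist_force": force on the tool from outside, world axes, zero at the start; "moment": the same for the moment, N m; "width": finger opening in m.
Only numpy, scipy, OpenCV 4.12 (cv2) and the standard library are available. Lean on these libraries where they do the work, as an engineer would, in place of code of your own. Each camera call takes 0.05 s, during which the arm holds its last target.

### The job

The magnetic stirrer rocks because its front-left foot is too short: with the fingertips push the orange wedge along the bench, thin edge first, under that foot until the stirrer stands level and the rocking stops. Then press down gently with the fingertips on the blue dot at the stirrer's back-right corner to check that it no longer rocks, and let go. Do not pick up or tip anything, do not shove the stirrer out of its place, and leave the other things alone.

Things in the scene. Friction and masses are not known exactly. Their poses are not given: they have to be found in the camera images.
- stirrer: loose low white magnetic stirrer, 160 x 160 mm, about 2 kg; housing 24 to 60 mm, round white plate up to 68 mm above the origin. Origin: under its middle, on the plane of its three good feet's undersides. x to its back, y to its left, z up. Feet at x, y = +-60 mm; the front-left one ends 8 mm too high, so it starts leaning about 5 degrees onto that foot, the back-right foot in the air
- short_foot (a point): middle of the underside of the stirrer's short front-left foot: black rubber, 22 mm wide, tapering to a 14 mm flat. It carries only 2 to 3 N until the stirrer is level (sliding the wedge under it takes some 1 to 4 N); then the resistance rises to 6 N or more, and pushing on would lift another foot or shove the stirrer
- press_dot (a point): blue dot, 16 mm wide, flat on top of the housing at the stirrer's back-right corner (18 mm in from both sides), 60 mm above the bench when level
- wedge: loose orange plastic wedge, 105 mm long, 50 mm wide, 0.07 kg, flat on the bench at the stirrer's left side, thin edge towards the short foot. Origin: middle of its underside. x points to the thin edge (1.5 mm thick, at x = +52.5 mm), z up. The ramp rises evenly to 13 mm at x = -34.5 mm. The short foot is at the right height when it stands at about x = +5 to +12 mm on the ramp
- wedge_heel (a point): middle of the flat upright back face of the wedge's heel block (50 mm wide, 22 mm high, 18 mm thick), the face to push on; 11 mm above the bench, 52.5 mm behind the wedge's origin
- tin: bystander: aluminium tin with lid, 59 mm wide, 38 mm high; origin under its middle
- jar: bystander: clear screw jar with white lid, 68 mm wide, 104 mm high; origin under its middle
- cube: bystander: grey mortar cube, 50 mm; origin under its middle
- marker: bystander: black felt marker lying down, 131 mm long, 16 mm thick; origin under its middle

How it is judged:
By the outcome, as a careful person would: the job done as asked, in the order asked, and still so for the second after the job is handed in, with the robot touching nothing.
It also fails if it takes over 48 s, if anything falls off the work surface, if the arm or the gripper's body presses on something with over 40 N, if the wrist force passes 120 N, or if a joint passes its speed limit or range.

## Working session

There is one attempt and no reset: what is moved stays moved. The work goes in short steps, Python scripts to look and compute and a tool call to move; the robot and the scene stay as the last step left them, time stands still between calls to the robot, and variables do not carry over. Pictures are saved under pics/ and viewed, and the job is handed in when it is done.

Besides the shell and the picture viewer there is one more tool, called after ">>>" as name([rows], argument=value, ...), one row to a line, values as JSON. apply_moves: Moves the arm, as the interface text tells. Its arguments: {"type":"object","properties":{"deltas":{"type":"array","items":{"type":"array"}},"gripper":{"type":"number"},"force":{"type":"number"}},"required":["deltas"]}

```bash
mkdir -p pics; ls; python3 - <<'E'
from rig import manip
import cv2
print(manip.get_state())
for n in("scene","top","wrist"):
    cv2.imwrite(f"pics/{n}0.png",manip.camera(n)[:,:,::-1])
    print(n,manip.camera_params(n))
E
```

```text
pics
{'time_s': 0.0, 'joint_positions': array([ 1.09031447e+00,  9.18852224e-02,  1.23185587e+00,  2.97636417e-06,
        1.81982209e+00, -5.67086205e-02]), 'joint_vel': array([ 9.48415029e-04, -1.10683601e-03,  4.73020117e-04,  5.30902991e-05,
        1.17208218e-03, -3.20578332e-04]), 'tau': array([-2.68785087e-03, -4.46435988e+01, -4.06455123e+01,  6.96546701e-02,
        2.91533140e-02, -1.50094402e-04]), 'position': array([0.24658987, 0.54666055, 0.22150806]), 'eef_rot': array([-3.13962546e+00, -1.14567022e-04,  2.71782003e+00]), 'wrist_force': array([-0.49602765, -0.31213722,  0.35914411]), 'moment': array([ 0.01048428, -0.01548628,  0.02666896]), 'width': 0.08819068096186666}
scene {'K': array([[535.4948047 ,   0.        , 285.67384226],
       [  0.        , 535.4948047 , 208.32440786],
       [  0.        ,   0.        ,   1.        ]]), 'rvec': array([ 2.6413109 , -0.0906423 ,  0.03422046]), 'tvec': array([-0.58046249, -0.02268393,  1.64504887])}
top {'K': array([[383.8050436 ,   0.        , 289.05780484],
       [  0.        , 383.8050436 , 211.27927569],
       [  0.        ,   0.        ,   1.        ]]), 'rvec': array([ 2.17264468, -2.17257559,  0.13424338]), 'tvec': array([-0.12545188,  0.57831154,  0.99937162])}
wrist {'K': array([[325.1922621 ,   0.        , 282.34730158],
       [  0.        , 325.1922621 , 210.10006723],
       [  0.        ,   0.        ,   1.        ]]), 'rvec': array([-2.43058961, -1.57070503, -0.2230528 ]), 'tvec': array([-0.59974831, -0.03325964,  0.39103999])}
```

View pics/scene0.png

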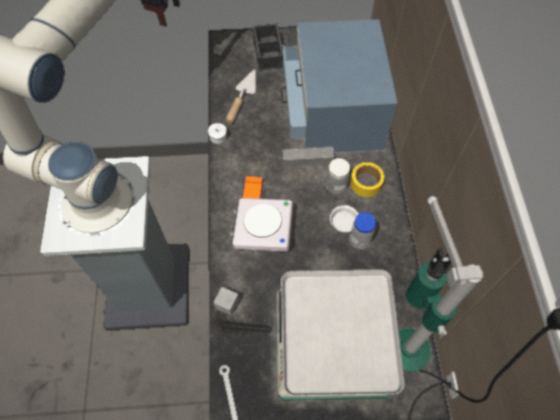

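View pics/top0.png

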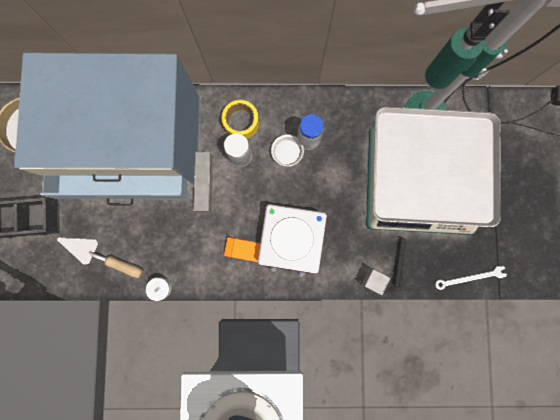

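View pics/wrist0.png

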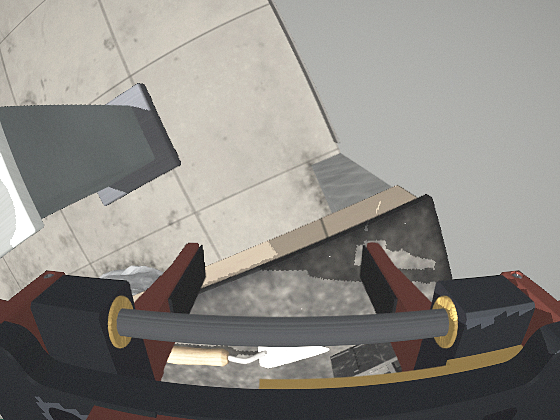

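```bash
cat > h.py <<'E'
import numpy as np, cv2
from rig import manip
P={}
def par(n):
    if n=="wrist" or n not in P: P[n]=manip.camera_params(n)
    return P[n]
def ray(n,uv,p=None):
    p=p or par(n);K=p["K"];R=cv2.Rodrigues(p["rvec"])[0];t=p["tvec"]
    x=(uv[0]-K[0,2])/K[0,0];y=(uv[1]-K[1,2])/K[1,1]
    if n=="wrist":
        r=np.hypot(x,y);d=np.array([x/r*np.sin(r),y/r*np.sin(r),np.cos(r)]) if r>1e-9 else np.array([0,0,1.])
    else: d=np.array([x,y,1.])
    return -R.T@t,R.T@d
def onplane(n,uv,z,p=None):
    o,d=ray(n,uv,p);return o+d*(z-o[2])/d[2]
def proj(n,X,p=None):
    p=p or par(n);R=cv2.Rodrigues(p["rvec"])[0];c=R@np.asarray(X)+p["tvec"];K=p["K"]
    if n=="wrist":
        th=np.arctan2(np.hypot(c[0],c[1]),c[2]);s=th/np.hypot(c[0],c[1]);x,y=c[0]*s,c[1]*s
    else:x,y=c[0]/c[2],c[1]/c[2]
    return np.array([K[0,0]*x+K[0,2],K[1,1]*y+K[1,2]])
E
python3 - <<'E'
from h import *
for n,(a,b,c,d) in dict(top=(215,195,335,285),scene=(225,165,305,260)).items():
    im=cv2.imread(f"pics/{n}0.png")
    k=6
    cv2.imwrite(f"pics/{n}0z.png",cv2.resize(im[b:d,a:c],None,fx=k,fy=k,interpolation=cv2.INTER_CUBIC))
    hsv=cv2.cvtColor(im,cv2.COLOR_BGR2HSV)
    for nm,lo,hi in (("or",(5,180,120),(20,255,255)),("heel",(5,180,120),(9,255,255)),("blue",(105,150,80),(130,255,255)),("green",(50,100,60),(90,255,255))):
        m=cv2.inRange(hsv,lo,hi);mm=np.zeros_like(m);mm[b:d,a:c]=m[b:d,a:c]
        ys,xs=np.nonzero(mm)
        if len(xs)>4:
            print(n,nm,len(xs),xs.mean(),ys.mean(),cv2.minAreaRect(np.c_[xs,ys].astype(np.float32)))
E
```

```text
top or 617 241.46515397082658 248.93517017828202 ((241.52398681640625, 248.86801147460938), (33.36214065551758, 18.872413635253906), 10.30484676361084)
top blue 16 318.5 218.0 ((318.5, 218.0), (4.0, 3.0), 90.0)
top green 16 271.5 211.0 ((271.5, 211.0), (4.0, 3.0), 90.0)
scene or 329 252.54103343465044 186.85714285714286 ((252.58538818359375, 186.73171997070312), (16.56473159790039, 20.31940460205078), 6.34019136428833)
```

```bash
echo
```

```text
(no output)
```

View pics/top0z.png

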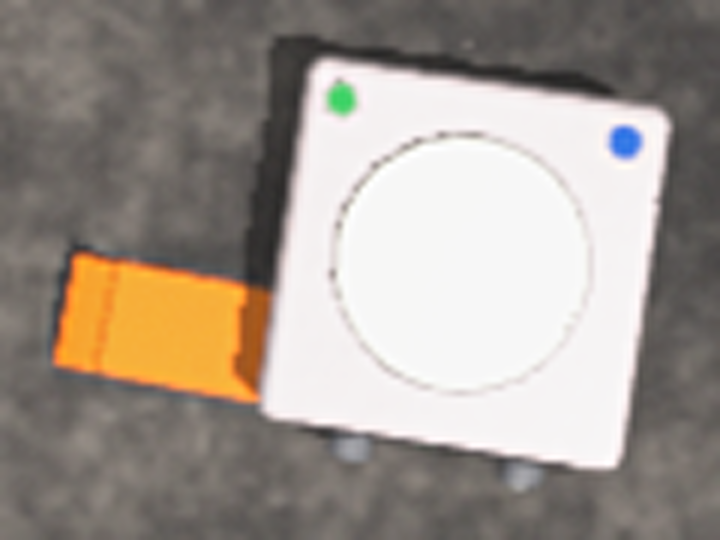

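View pics/scene0z.png

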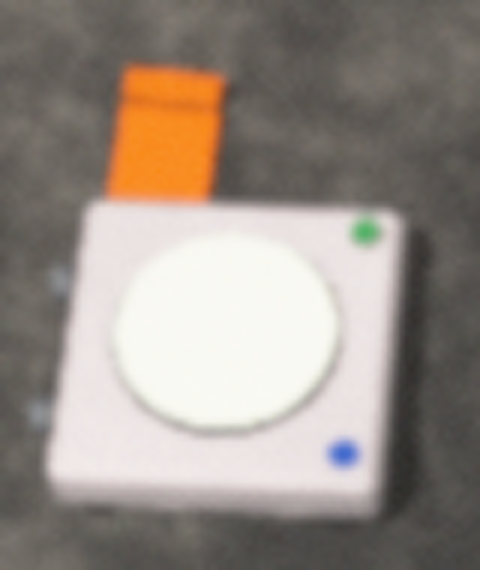

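```bash
python3 - <<'E'
from h import *
def T(x,y): return (215+x/6-.5+.08, 195+y/6-.5+.08)
def S(x,y): return (225+x/6-.42,165+y/6-.42)
A=onplane("top",T(76,252),.022);B=onplane("top",T(54,363),.022)
print("heel",A,B,np.linalg.norm(A-B),(A+B)/2)
A2=onplane("scene",S(228,73),.022);B2=onplane("scene",S(125,65),.022)
print("heel sc",A2,B2,np.linalg.norm(A2-B2),(A2+B2)/2)
c={}
for n,p,z in (("BL",(311,60),.06),("BR",(670,112),.0703),("FL",(261,415),.0495),("FR",(622,468),.06)):
    c[n]=onplane("top",T(*p),z);print(n,c[n])
m=sum(c.values())/4;print("mid",m)
for a,b in(("BL","FL"),("BR","FR"),("BL","BR"),("FL","FR")):
    d=c[a]-c[b];print(a,b,np.linalg.norm(d),np.degrees(np.arctan2(d[1],d[0])))
print("plate mid",onplane("top",T(463,264),.068),onplane("scene",S(227,333),.068))
print("blue",onplane("top",T(625,142),.068),onplane("scene",S(344,453),.068))
print("green",onplane("top",T(342,98),.06),onplane("scene",S(366,232),.06))
# wedge side edges
for p,z in (((260,402),.0),((110,262),.0142),((275,290),.006)): print(onplane("top",T(*p),z))
E
```

```text
heel [0.5108547  0.04071938 0.022     ] [0.46142829 0.04968418 0.022     ] 0.05023284243891277 [0.48614149 0.04520178 0.022     ]
heel sc [0.5125791  0.04016967 0.022     ] [0.45949861 0.04855806 0.022     ] 0.05373921653953756 [0.48603886 0.04436386 0.022     ]
BL [ 0.59289696 -0.06573557  0.06      ]
BR [ 0.56913477 -0.22122526  0.0703    ]
FL [ 0.43908939 -0.04447851  0.0495    ]
FR [ 0.41665789 -0.20002914  0.06      ]
mid [ 0.50444475 -0.13286712  0.05995   ]
BL FL 0.15562416289715067 -7.8687501484492115
BR FR 0.15428728218088797 -7.914082531349098
BL BR 0.15763176543659835 81.31119026235208
FL FR 0.15751007067311362 81.79411237873462
plate mid [ 0.50372244 -0.13176769  0.068     ] [ 0.5047051  -0.13518371  0.068     ]
blue [ 0.55632634 -0.20186249  0.068     ] [ 0.55643972 -0.20230686  0.068     ]
green [ 0.57622634 -0.07932492  0.06      ] [ 0.5755323  -0.07981614  0.06      ]
[ 0.44360363 -0.04075903  0.        ]
[0.50667646 0.02646368 0.0142    ]
[ 0.49425968 -0.04756432  0.006     ]
```

>>> apply_moves([
  [[-28,-22.4,0],0],
  [[-28,-22.4,0],0],
  [[-28,-22.4,0],0],
  [[-28,-22.4,0],0],
  [[-28,-22.4,0],0],
], gripper=20)

```text
time_s: 0.57
position: [0.3285, 0.3857, 0.2222]
eef_rot: [-3.141, -0.0, 2.718]
wrist_force: [0.4, 0.3, 0.9]
width: 0.0579
```

>>> apply_moves([
  [[-28,-22.4,0],0],
  [[-28,-22.4,0],0],
  [[-28,-22.4,0],0],
  [[-28,-22.4,0],0],
  [[-28,-22.4,0],0],
])

```text
time_s: 0.98
position: [0.4102, 0.2259, 0.2225]
eef_rot: [3.142, 0.0, 2.718]
wrist_force: [0.4, -0.9, -0.5]
width: 0.0245
```

>>> apply_moves([
  [[-28,-22.4,0],0],
  [[-28,-22.4,0],0],
  [[-28,-22.4,0],0],
  [[-28,-22.4,0],0],
  [[-28,-22.4,0],0],
])

```text
time_s: 1.4
position: [0.4918, 0.0662, 0.2225]
eef_rot: [3.142, -0.0, 2.718]
wrist_force: [0.4, -0.0, 0.4]
width: 0.0199
```

>>> apply_moves([
  [[0,0,0],0.12],
  [[0,0,0],0.12],
  [[0,0,0],0.12],
  [[0,0,0],0.12],
  [[0,0,0],0.12],
])

```text
time_s: 1.82
position: [0.4913, 0.0677, 0.2222]
eef_rot: [-3.141, -0.0, 2.111]
wrist_force: [-0.2, -0.2, 0.8]
width: 0.0198
```

>>> apply_moves([
  [[0,0,0],0.12],
  [[0,0,0],0.12],
  [[0,0,0],0.12],
  [[0,0,0],0.12],
  [[0,0,0],0.12],
])

```text
time_s: 2.23
position: [0.4913, 0.0679, 0.2223]
eef_rot: [-3.141, 0.0, 1.512]
wrist_force: [0.9, 1.4, 0.3]
width: 0.0204
```

>>> apply_moves([
  [[0,0,0],0.12],
  [[0,0,20],0],
  [[0,0,20],0],
  [[0,0,20],0],
  [[0,0,0],0],
])

```text
time_s: 2.65
position: [0.4894, 0.0678, 0.1578]
eef_rot: [-3.134, 0.002, 1.398]
wrist_force: [-0.3, 0.1, -0.6]
width: 0.0198
```

>>> apply_moves([
  [[10,0,30],0],
  [[0,0,35],0],
  [[0,0,30],0],
  [[0,0,0],0],
  [[0,0,0],0],
])

```text
time_s: 3.07
position: [0.4923, 0.0777, 0.0672]
eef_rot: [-3.139, 0.001, 1.398]
wrist_force: [0.0, -0.0, -0.0]
width: 0.0198
```

```bash
python3 - <<'E'
from h import *
for n in("scene","top","wrist"):
    im=manip.camera(n)[:,:,::-1]
    if n=="scene": im=cv2.resize(im[130:270,200:340],None,fx=4,fy=4)
    if n=="top": im=cv2.resize(im[180:300,190:340],None,fx=5,fy=5)
    cv2.imwrite(f"pics/{n}1.png",im)
print(manip.get_state()["position"])
E
```

```text
[0.4947627  0.07787646 0.07090743]
```

View pics/wrist1.png

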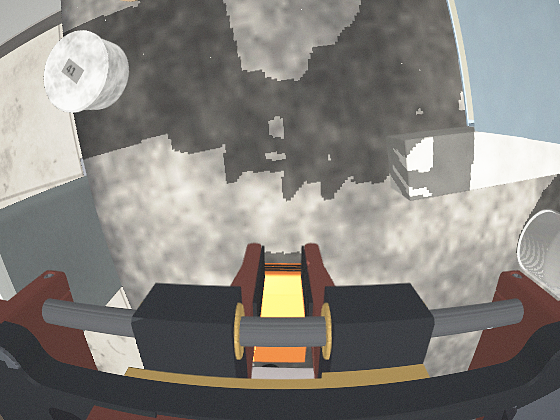

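View pics/scene1.png

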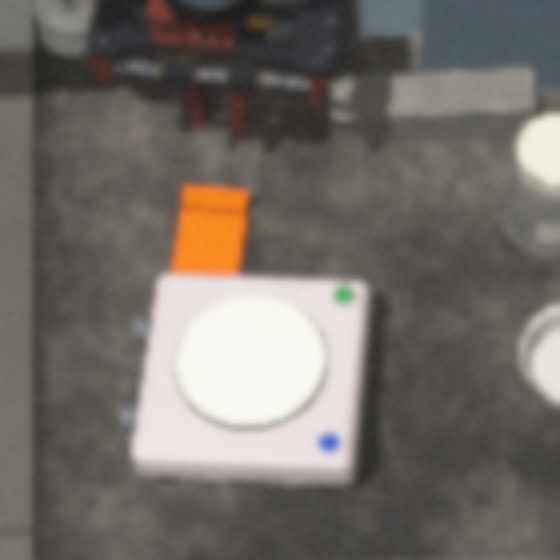

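View pics/top1.png

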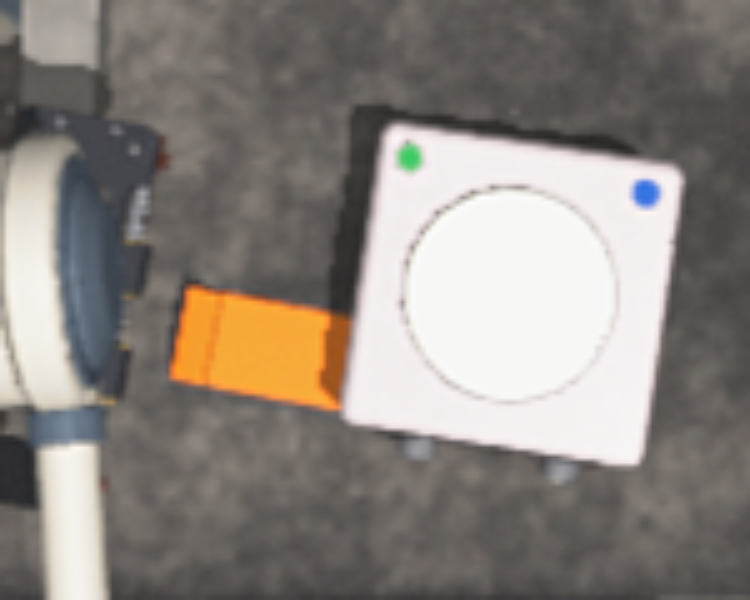

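>>> apply_moves([
  [[0,-5,25],0],
  [[0,0,25],0],
  [[0,0,5],0],
  [[0,0,0],0],
  [[0,0,0],0],
])

```text
time_s: 3.63
position: [0.4893, 0.0787, 0.0146]
eef_rot: [3.139, -0.001, 1.398]
wrist_force: [0.0, -0.1, -0.3]
width: 0.0202
```

```bash
python3 - <<'E'
from h import *
s=manip.get_state();print(s["position"],s["wrist_force"],s["eef_rot"])
E
```

```text
[0.489275   0.07869173 0.01464683] [ 0.03381248 -0.14811031 -0.34449243] [ 3.13940819e+00 -5.59586079e-04  1.39774561e+00]
```

>>> apply_moves([
  [[0,0,5],0],
  [[-8,0,0],0],
  [[-8,0,0],0],
  [[0,0,0],0],
  [[0,0,0],0],
])

```text
time_s: 4.05
position: [0.4857, 0.0622, 0.0081]
eef_rot: [3.141, -0.0, 1.397]
wrist_force: [-0.0, 0.5, 0.3]
width: 0.0205
```

>>> apply_moves([
  [[-3,0,0],0],
  [[-3,0,0],0],
  [[-3,0,0],0],
  [[-3,0,0],0],
  [[-3,0,0],0],
])

```text
time_s: 4.47
position: [0.483, 0.0482, 0.0078]
eef_rot: [3.141, -0.001, 1.398]
wrist_force: [0.3, 2.3, 0.9]
width: 0.0203
```

```bash
python3 - <<'E'
from h import *
s=manip.get_state();print(s["position"],s["wrist_force"],s["eef_rot"])
im=manip.camera("top")[:,:,::-1]
cv2.imwrite("pics/top2.png",cv2.resize(im[180:300,190:340],None,fx=5,fy=5))
E
```

```text
[0.48298619 0.0481527  0.00784037] [0.27485943 2.33561597 0.90742138] [ 3.14123463e+00 -5.33936240e-04  1.39809354e+00]
```

View pics/top2.png

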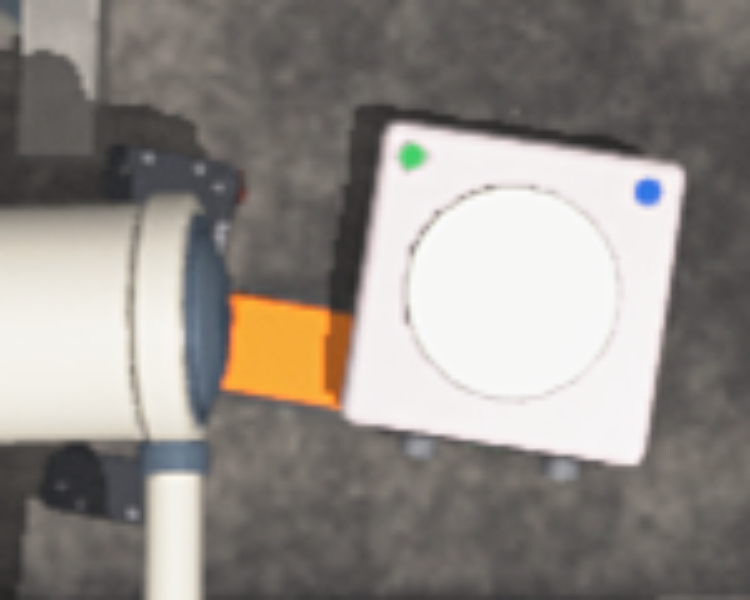

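>>> apply_moves([
  [[-2,0,0],0],
  [[-2,0,0],0],
  [[-2,0,0],0],
  [[-2,0,0],0],
  [[-2,0,0],0],
])

```text
time_s: 4.93
position: [0.4812, 0.0382, 0.0078]
eef_rot: [3.141, -0.0, 1.398]
wrist_force: [-0.8, 2.0, 1.4]
width: 0.0198
```

```bash
python3 - <<'E'
from h import *
s=manip.get_state();print(s["position"],s["wrist_force"],s["eef_rot"],s["moment"])
im=manip.camera("top")[:,:,::-1]
cv2.imwrite("pics/top3.png",cv2.resize(im[180:300,190:340],None,fx=5,fy=5))
im=manip.camera("scene")[:,:,::-1]
cv2.imwrite("pics/scene3.png",cv2.resize(im[150:270,220:320],None,fx=5,fy=5))
E
```

```text
[0.48124937 0.03816799 0.00780791] [-0.75127275  1.95457236  1.36727735] [ 3.14128579e+00 -1.92807722e-04  1.39789858e+00] [ 0.33677827  0.01809677 -0.03102471]
```

View pics/top3.png

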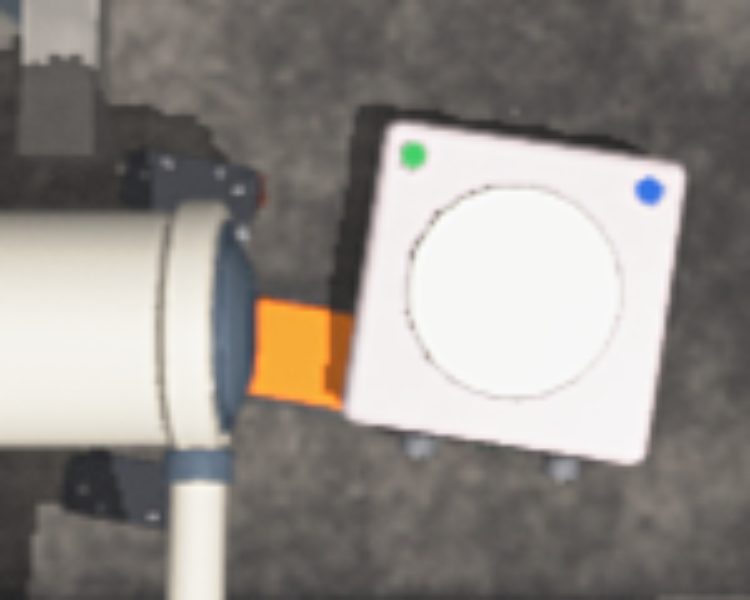

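View pics/scene3.png

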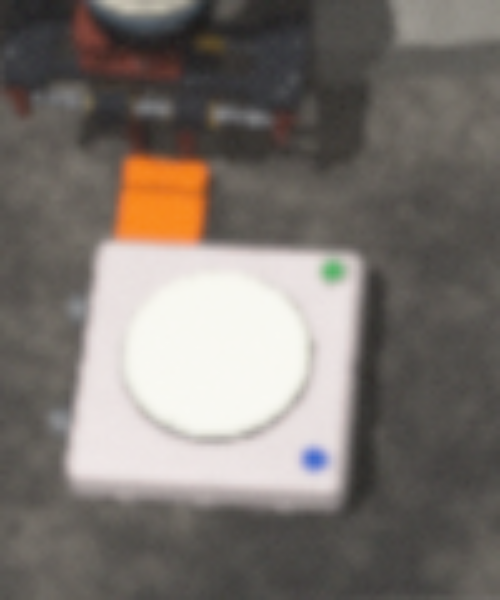

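>>> apply_moves([
  [[-2,0,0],0],
  [[-2,0,0],0],
  [[-2,0,0],0],
  [[-2,0,0],0],
  [[-2,0,0],0],
])

```text
time_s: 5.45
position: [0.4794, 0.0282, 0.0076]
eef_rot: [-3.142, 0.0, 1.398]
wrist_force: [0.7, 1.7, 1.4]
width: 0.0202
```

>>> apply_moves([
  [[-2,0,0],0],
  [[-2,0,0],0],
  [[-2,0,0],0],
  [[-2,0,0],0],
  [[-2,0,0],0],
])

```text
time_s: 5.87
position: [0.4776, 0.0183, 0.0076]
eef_rot: [-3.141, 0.0, 1.398]
wrist_force: [0.7, 0.8, 0.8]
width: 0.02
```

>>> apply_moves([
  [[-2,0,0],0],
  [[-2,0,0],0],
  [[-2,0,0],0],
  [[-2,0,0],0],
])

```text
time_s: 6.2
position: [0.4763, 0.0105, 0.0076]
eef_rot: [-3.142, 0.0, 1.398]
wrist_force: [0.4, 1.4, 1.7]
width: 0.0202
```

```bash
python3 - <<'E'
from h import *
s=manip.get_state();print(s["position"],s["wrist_force"],s["eef_rot"],s["moment"])
im=manip.camera("top")[:,:,::-1]
cv2.imwrite("pics/top4r.png",im)
cv2.imwrite("pics/top4.png",cv2.resize(im[180:300,190:340],None,fx=5,fy=5))
im=manip.camera("scene")[:,:,::-1]
cv2.imwrite("pics/scene4.png",cv2.resize(im[150:270,220:320],None,fx=5,fy=5))
E
```

```text
[0.47626248 0.01048126 0.0076042 ] [0.41207159 1.44435526 1.67049528] [-3.14152333e+00  2.93958647e-05  1.39779361e+00] [0.27562044 0.018973   0.02240115]
```

View pics/top4.png

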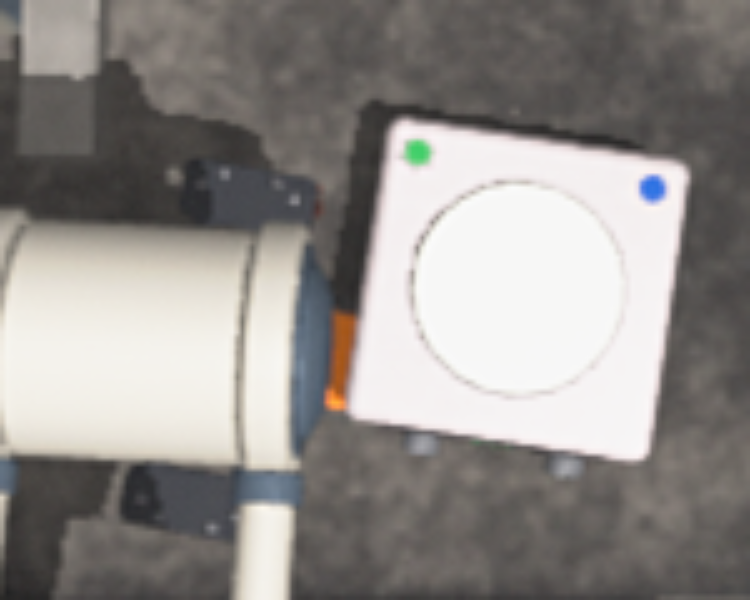

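View pics/scene4.png

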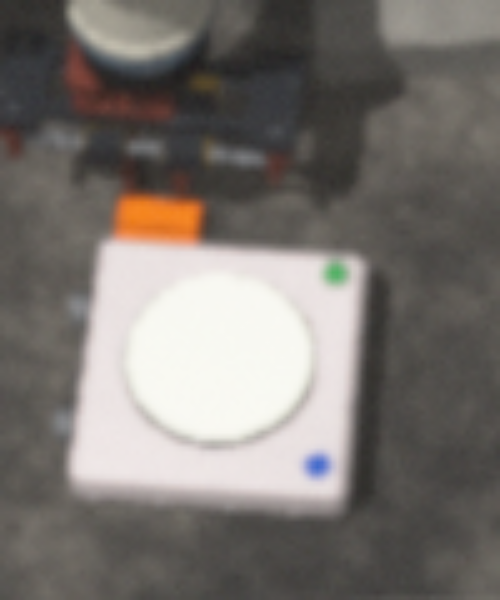

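>>> apply_moves([
  [[-1.5,0,0],0],
  [[-1.5,0,0],0],
  [[-1,0,0],0],
])

```text
time_s: 6.55
position: [0.4755, 0.0067, 0.0075]
eef_rot: [-3.141, -0.0, 1.398]
wrist_force: [0.2, 2.3, -0.4]
width: 0.0198
```

>>> apply_moves([
  [[-1,0,0],0],
  [[-1,0,0],0],
])

```text
time_s: 6.72
position: [0.4752, 0.0048, 0.0075]
eef_rot: [-3.141, -0.0, 1.398]
wrist_force: [1.1, 2.0, 0.2]
width: 0.0199
```

>>> apply_moves([
  [[-1,0,0],0],
  [[-1,0,0],0],
])

```text
time_s: 6.88
position: [0.475, 0.0034, 0.0075]
eef_rot: [-3.141, -0.001, 1.398]
wrist_force: [2.4, 6.6, -0.9]
width: 0.0202
```

>>> apply_moves([
  [[0,0,0],0],
  [[0,0,0],0],
])

```text
time_s: 7.05
position: [0.475, 0.0033, 0.0076]
eef_rot: [-3.141, -0.001, 1.398]
wrist_force: [1.0, 5.3, 0.2]
width: 0.0201
```

```bash
python3 - <<'E'
from h import *
s=manip.get_state();print(s["position"],s["wrist_force"],s["moment"])
im=manip.camera("top")[:,:,::-1]
cv2.imwrite("pics/top5r.png",im)
cv2.imwrite("pics/top5.png",cv2.resize(im[180:300,190:340],None,fx=5,fy=5))
im=manip.camera("scene")[:,:,::-1]
cv2.imwrite("pics/scene5r.png",im)
cv2.imwrite("pics/scene5.png",cv2.resize(im[150:270,220:320],None,fx=5,fy=5))
def cen(im,kind,box):
    a,b,c,d=box;p=im[b:d,a:c].astype(float)
    B,G,R=p[...,0],p[...,1],p[...,2]
    w=np.clip((B-np.maximum(R,G)) if kind=="b" else (G-np.maximum(R,B)),0,None);w[w<15]=0
    y,x=np.mgrid[b:d,a:c];return (x*w).sum()/w.sum(),(y*w).sum()/w.sum()
def tri(u,v):
    o1,d1=ray("top",u);o2,d2=ray("scene",v)
    A=np.c_[d1,-d2];t=np.linalg.lstsq(A,o2-o1,rcond=None)[0]
    p,q=o1+t[0]*d1,o2+t[1]*d2;return (p+q)/2,np.linalg.norm(p-q)
for k in("0","5r"):
    t=cv2.imread(f"pics/top{k}.png");sc=cv2.imread(f"pics/scene{k}.png")
    for kind,bt,bs in(("b",(310,210,328,226),(275,234,291,248)),("g",(264,203,281,219),(278,196,294,212))):
        u,v=cen(t,kind,bt),cen(sc,kind,bs);print(k,kind,np.round(u,2),np.round(v,2),tri(u,v),onplane("top",u,.06)[:2])
E
```

```text
[0.4749694  0.00331941 0.00755509] [0.95172291 5.32686849 0.20471639] [ 0.8239523  -0.10422583 -0.06321979]
0 b [318.69 218.22] [281.82 240.13] (array([ 0.5563548 , -0.20184383,  0.06677081]), np.float64(0.0003203149428756591)) [ 0.55712906 -0.20245583]
0 g [271.46 211.1 ] [285.32 203.09] (array([ 0.57527755, -0.0790756 ,  0.05983412]), np.float64(0.0009422369058809546)) [ 0.57573001 -0.07902345]
5r b [320.3  217.18] [283.25 242.8 ] (array([ 0.55995778, -0.20680986,  0.05895415]), np.float64(8.23873089962036e-06)) [ 0.55985592 -0.20670893]
5r g [273.29 209.89] [286.74 204.36] (array([ 0.57878284, -0.0837942 ,  0.06008662]), np.float64(0.000238260268794536)) [ 0.57891163 -0.08377744]
```

View pics/top5.png

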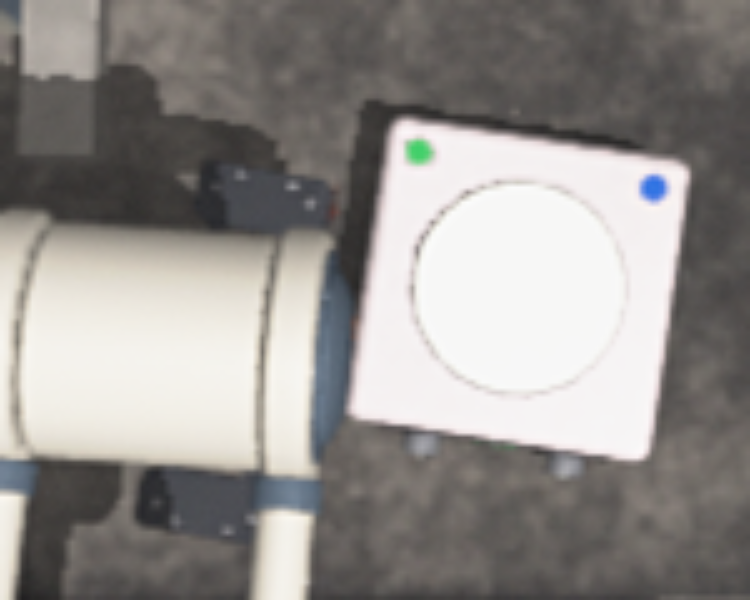

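View pics/scene5.png

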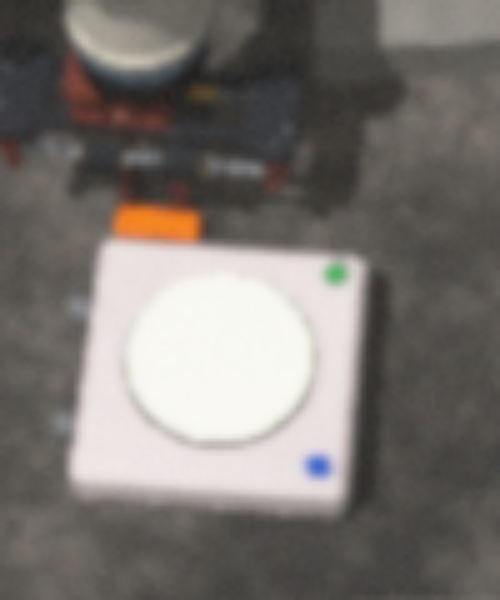

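>>> apply_moves([
  [[4,0,0],0],
  [[8,0,0],0],
  [[10,0,0],0],
  [[0,0,-25],0],
  [[0,0,-35],0],
])

```text
time_s: 7.57
position: [0.4762, 0.0254, 0.0644]
eef_rot: [-3.134, 0.002, 1.399]
wrist_force: [0.9, 0.1, -1.1]
width: 0.0199
```

>>> apply_moves([
  [[0,0,-35],0],
  [[0,0,-35],0],
  [[0,0,0],0],
  [[0,0,0],0],
], gripper=0)

```text
time_s: 7.9
position: [0.4802, 0.0249, 0.1405]
eef_rot: [3.136, -0.0, 1.398]
wrist_force: [-1.0, -0.0, -0.8]
width: 0.0005
```

```bash
python3 - <<'E'
from h import *
s=manip.get_state();print(s["position"],s["wrist_force"],s["eef_rot"])
im=manip.camera("top")[:,:,::-1]
cv2.imwrite("pics/top6r.png",im)
cv2.imwrite("pics/top6.png",cv2.resize(im[180:300,190:340],None,fx=5,fy=5))
im=manip.camera("scene")[:,:,::-1]
cv2.imwrite("pics/scene6r.png",im)
def cen(im,kind,box):
    a,b,c,d=box;p=im[b:d,a:c].astype(float)
    B,G,R=p[...,0],p[...,1],p[...,2]
    w=np.clip((B-np.maximum(R,G)) if kind=="b" else (G-np.maximum(R,B)),0,None);w[w<15]=0
    y,x=np.mgrid[b:d,a:c];return (x*w).sum()/w.sum(),(y*w).sum()/w.sum()
def tri(u,v):
    o1,d1=ray("top",u);o2,d2=ray("scene",v)
    A=np.c_[d1,-d2];t=np.linalg.lstsq(A,o2-o1,rcond=None)[0]
    p,q=o1+t[0]*d1,o2+t[1]*d2;return (p+q)/2,np.linalg.norm(p-q)
t=cv2.imread(f"pics/top6r.png");sc=cv2.imread(f"pics/scene6r.png")
for kind,bt,bs in(("b",(310,210,328,226),(275,234,291,250)),("g",(264,203,281,219),(278,196,294,212))):
        u,v=cen(t,kind,bt),cen(sc,kind,bs);print(kind,np.round(u,2),np.round(v,2),tri(u,v))
E
```

```text
[0.48024055 0.02494464 0.14046263] [-0.97546166 -0.02055389 -0.80550532] [ 3.13617841e+00 -3.46795563e-04  1.39818596e+00]
b [320.32 217.19] [283.28 242.85] (array([ 0.55999995, -0.20686511,  0.05870799]), np.float64(8.175407753361227e-05))
g [273.32 209.9 ] [286.73 204.36] (array([ 0.57874853, -0.08388779,  0.06023792]), np.float64(0.00022409228684330134))
```

View pics/top6.png

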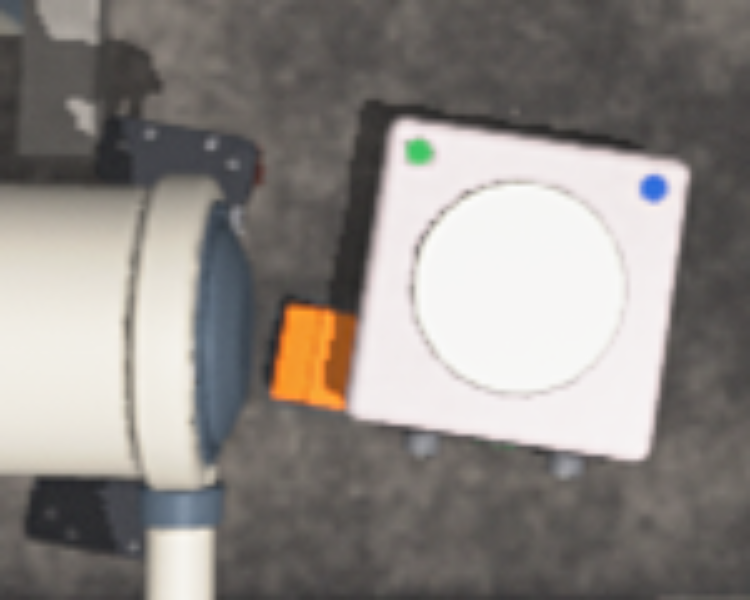

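>>> apply_moves([
  [[-26.8,14.8,0],0],
  [[-26.8,14.8,0],0],
  [[-26.8,14.8,0],0],
  [[-26.8,14.8,0],0],
])

```text
time_s: 8.33
position: [0.518, -0.0921, 0.1352]
eef_rot: [-3.138, -0.0, 1.398]
wrist_force: [-0.6, -0.7, -0.0]
width: 0.0004
```

>>> apply_moves([
  [[-26.8,14.8,0],0],
  [[-26.8,14.8,0],0],
  [[-26.8,14.8,0],0],
  [[-26.8,14.8,0],0],
  [[0,0,0],0],
])

```text
time_s: 8.75
position: [0.5579, -0.2112, 0.1338]
eef_rot: [-3.137, 0.001, 1.394]
wrist_force: [0.8, -0.1, 0.1]
width: 0.0003
```

>>> apply_moves([
  [[0,0,20],0],
  [[0,0,20],0],
  [[0,0,15],0],
  [[0,0,0],0],
  [[0,0,0],0],
])

```text
time_s: 9.17
position: [0.5571, -0.206, 0.0801]
eef_rot: [-3.137, -0.001, 1.398]
wrist_force: [-0.8, 0.4, 0.1]
width: 0.0005
```

```bash
python3 - <<'E'
from h import *
p=manip.camera_params("wrist");s=manip.get_state();print(s["position"],s["wrist_force"],s["eef_rot"])
cv2.imwrite("pics/wrist7.png",manip.camera("wrist")[:,:,::-1])
im=manip.camera("scene")[:,:,::-1]
cv2.imwrite("pics/scene7.png",cv2.resize(im[150:270,220:320],None,fx=5,fy=5))
print(proj("wrist",[.56,-.2068,.06],p),proj("scene",s["position"]))
E
```

```text
[ 0.55711143 -0.20603216  0.08011735] [-0.80200279  0.41233028  0.0654074 ] [-3.13672742e+00 -1.18300454e-03  1.39805823e+00]
[288.64962292 248.72086485] [282.24970601 239.42258585]
```

View pics/wrist7.png

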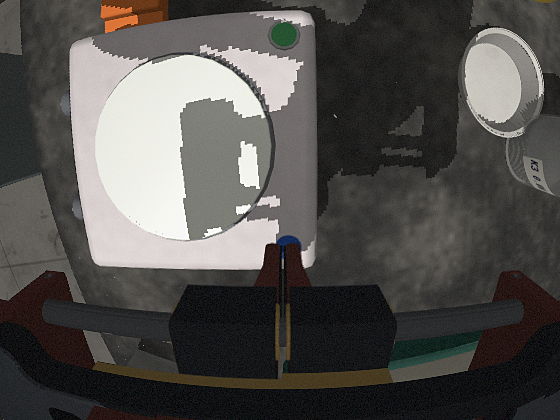

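View pics/scene7.png

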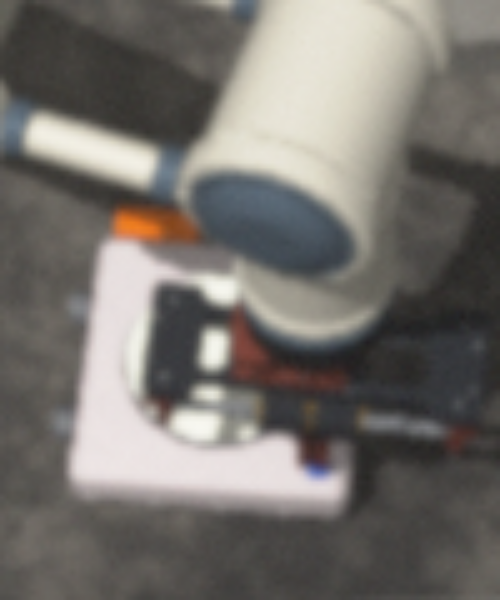

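>>> apply_moves([
  [[0,3,8],0],
  [[0,0,5],0],
  [[0,0,0],0],
  [[0,0,0],0],
])

```text
time_s: 9.6
position: [0.5612, -0.2075, 0.0692]
eef_rot: [-3.141, -0.0, 1.398]
wrist_force: [-0.1, -0.5, 0.7]
width: 0.0004
```

>>> apply_moves([
  [[0,0,1.5],0],
  [[0,0,1.5],0],
  [[0,0,0],0],
])

```text
time_s: 9.85
position: [0.5613, -0.2076, 0.0665]
eef_rot: [-3.141, -0.0, 1.398]
wrist_force: [-0.6, -0.2, -0.3]
width: 0.0001
```

>>> apply_moves([
  [[0,0,1.5],0],
  [[0,0,1.5],0],
  [[0,0,0],0],
])

```text
time_s: 10.1
position: [0.5612, -0.2076, 0.0632]
eef_rot: [-3.141, -0.0, 1.398]
wrist_force: [0.7, 0.6, -1.0]
width: 0.0004
```

>>> apply_moves([
  [[0,0,1],0],
  [[0,0,1],0],
  [[0,0,0],0],
])

```text
time_s: 10.35
position: [0.5613, -0.2076, 0.0614]
eef_rot: [-3.141, -0.0, 1.398]
wrist_force: [-0.5, 0.1, 0.6]
width: 0.0005
```

>>> apply_moves([
  [[0,0,0.8],0],
  [[0,0,0],0],
])

```text
time_s: 10.52
position: [0.5614, -0.2076, 0.0607]
eef_rot: [-3.141, -0.0, 1.398]
wrist_force: [-0.7, -0.6, -0.1]
width: 0.0004
```

>>> apply_moves([
  [[0,0,0.7],0],
  [[0,0,0],0],
])

```text
time_s: 10.68
position: [0.5615, -0.2076, 0.0604]
eef_rot: [3.141, 0.0, 1.398]
wrist_force: [-0.5, 0.3, 0.2]
width: 0.0003
```

>>> apply_moves([
  [[0,0,0.7],0],
  [[0,0,0],0],
])

```text
time_s: 10.85
position: [0.5615, -0.2077, 0.0603]
eef_rot: [3.141, 0.0, 1.398]
wrist_force: [-2.1, 0.8, 4.5]
width: 0.0
```

>>> apply_moves([
  [[0,0,0.3],0],
  [[0,0,0],0],
  [[0,0,0],0],
])

```text
time_s: 11.1
position: [0.5616, -0.2077, 0.0603]
eef_rot: [3.141, 0.0, 1.398]
wrist_force: [-2.8, 0.4, 5.7]
width: 0.0005
```

>>> apply_moves([
  [[0,0,0],0],
  [[0,0,0],0],
  [[0,0,0],0],
])

```text
time_s: 11.35
position: [0.5615, -0.2077, 0.0603]
eef_rot: [3.141, 0.0, 1.398]
wrist_force: [-2.9, 1.2, 6.2]
width: 0.0003
```

>>> apply_moves([
  [[0,0,-2],0],
  [[0,0,-10],0],
  [[0,0,-25],0],
  [[0,0,-30],0],
  [[0,0,-30],0],
])

```text
time_s: 11.77
position: [0.5609, -0.2074, 0.1568]
eef_rot: [-3.14, -0.0, 1.398]
wrist_force: [0.2, -0.1, 0.5]
width: 0.0002
```

>>> apply_moves([
  [[28,-15,0],0],
  [[28,-15,0],0],
  [[28,-15,0],0],
  [[28,-15,0],0],
  [[28,-15,0],0],
])

```text
time_s: 12.18
position: [0.5111, -0.0556, 0.1566]
eef_rot: [3.141, -0.0, 1.397]
wrist_force: [0.6, 0.6, 0.3]
width: 0.0003
```

>>> apply_moves([
  [[28,-15,0],0],
  [[28,0,0],0],
  [[28,0,0],0],
  [[28,0,0],0],
  [[0,0,0],0],
])

```text
time_s: 12.6
position: [0.5163, 0.0602, 0.1566]
eef_rot: [3.141, -0.002, 1.402]
wrist_force: [1.2, 0.4, 0.5]
width: 0.0007
```

```bash
python3 - <<'E'
from h import *
s=manip.get_state();print(s["position"],s["wrist_force"])
im=manip.camera("top")[:,:,::-1].copy()
cv2.imwrite("pics/top8.png",cv2.resize(im[180:300,190:340],None,fx=5,fy=5))
im2=manip.camera("scene")[:,:,::-1].copy()
cv2.imwrite("pics/scene8.png",im2)
def cen(im,kind,box):
    a,b,c,d=box;p=im[b:d,a:c].astype(float)
    B,G,R=p[...,0],p[...,1],p[...,2]
    w=np.clip((B-np.maximum(R,G)) if kind=="b" else (G-np.maximum(R,B)),0,None);w[w<15]=0
    y,x=np.mgrid[b:d,a:c];return (x*w).sum()/w.sum(),(y*w).sum()/w.sum()
for kind,bt,bs in(("b",(310,210,328,226),(275,234,291,250)),("g",(264,203,281,219),(278,196,294,212))):
    print(kind,np.round(cen(im,kind,bt),2),np.round(cen(im2,kind,bs),2))
E
```

```text
[0.51634612 0.06022311 0.15657678] [1.17968585 0.43315719 0.51750701]
b [320.31 217.21] [283.28 242.87]
g [273.32 209.9 ] [286.75 204.36]
```

View pics/top8.png

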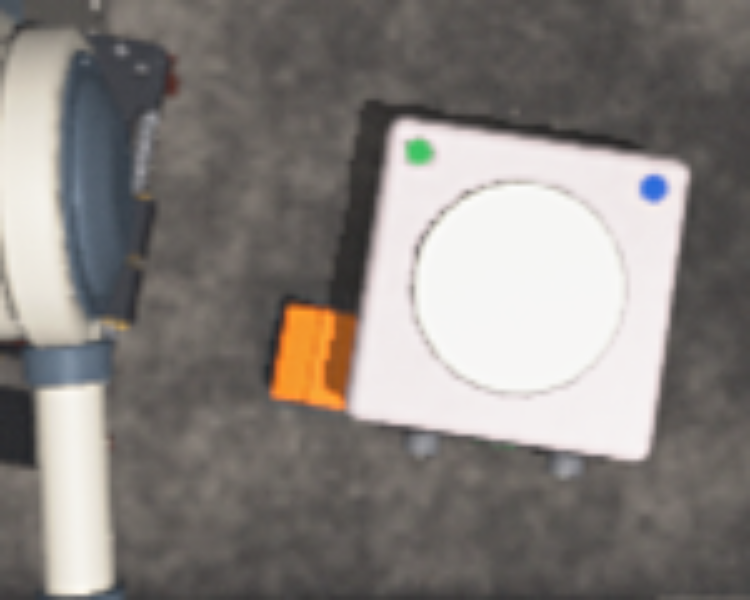

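View pics/scene8.png

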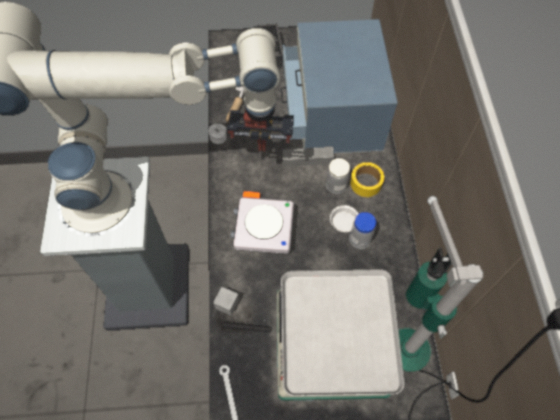

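The wedge still sits under the foot. The dots have not moved since before the press, and the robot is clear of everything.

```bash
python3 -c "
from rig import manip
print(manip.finish_job())"
```

```text
the job is handed in; nothing more can be done
None
```

The wedge is under the short foot, the stirrer stands level, and the press on the blue dot showed no rocking. I handed the job in at about 12.7 s.

- **Wedge:** I pushed it about 52 mm by its heel with both fingertips. Resistance stayed around 1–2.3 N, then jumped to 6.6 N, and I stopped there. By my estimate the foot stands at about x = +12 mm on the ramp, at the upper edge of the +5 to +12 mm range.
- **Level:** Triangulated from two cameras, the blue dot came down from 66.8 mm to about 59 mm. The green dot, on the back-left corner, stayed at about 60 mm. Both are within the 2 mm calibration of the 60 mm expected. Both dots moved 5–6 mm sideways, which is about what the levelling tilt alone gives (5.6 mm), so I saw no sign that the stirrer was shoved.
- **Press:** I pressed the blue dot with up to about 6 N. The fingertips stayed at 60.3 mm throughout, with up to about 3 N of sideways force.
- **After release:** The dots were within 0.02 pixel of their positions before the press. The wedge had not moved, and the robot was touching nothing. I did not measure the other items separately, but they look unmoved in the last picture.

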